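Put the spice stand back together

ROBOT

A 6-joint arm with a two-finger parallel gripper is mounted at the origin on a cart in front of the work surface, level with it; the furniture and walls round the work are solid. World frame = base frame: x ahead of the robot, y to its left, z up, the work surface at z = 0. Lengths are in mm, angles in rad, forces in N, time in s.
With the tool pointing down it reaches from about 275 to 750 mm from the base axis. Payload 10.2 kg.
Tool frame: the origin (TCP) lies midway between the tips of the shut fingers; the grasp point (between the pads) lies grip_depth behind it (grip_depth is the distance from the TCP to the grasp point, in mm); z points along the fingers, y is the line along which they close (so a half turn about z gives the same grasp; the last joint's range is limited). The gripper opens to 85 mm and grips with 20 to 120 N. Pads are 22 mm wide; open, the fingers measure 114 mm over their backs; the gripper's body (76 mm by 85 mm) begins 54 mm behind the grasp point. The pads swing forward as they close: fully open they stand 13 mm farther back than shut.
Start: joints at [1.006, 0.313, 1.498, -0, 1.331, -0.223], TCP at [175.984, 494.632, 231.294] pointing down, gripper open.
Joint ranges: [-2.94, 2.94], [-0.97, 2.17], [0.19, 2.56], [-1.23, 4.37], [0.02, 3.11], [-2.88, 2.88]. Speed limits (rad/s): [2.39, 2.39, 3.01, 3.14, 3.14, 3.14].

INTERFACE

Orientations are given as a unit quaternion [w, x, y, z].
In Python, from rig import * gives the robot as it stands.
- The arm moves only by the tool servo_tool, never from a script. Its argument "commands" is a list of rows, each a list of 3 entries, a list of its own where there are three numbers: the gripper command: -1 is fully open, 1 is shut, values between are in proportion, then the shift along the tool's x, y, z in m, then the turn, a rotation vector about the tool's x, y, z in units of 6 degrees (1.0 is 6 degrees). In form: [[grip, [dx, dy, dz], [ax, ay, az]], ...]. A call has 1 to 10 rows; each row shifts and turns the commanded pose from where the row before left it, along the tool's axes as they then stand; what a row does not reach is not made up. A row lasts 1/12 s, in which the tool goes at most 41.7 mm and 7.16 degrees, less where a joint would pass 70% of its speed; a pose out of reach is approached as far as the arm can. A call is refused whole if a number of a shift passes 0.0417 or a number of a turn 1, either way. A call with a gripper value outside its range is refused whole. The fingers move at their own pace and stop on an object; "squeeze" is the grip in N (left out, the last holds). Time passes only in rows, so rows that do not move let the fingers close. It gives the time, the measured TCP pose, the force, the opening and the grip force at its end, in the units of the state.
- sense(): the state, without advancing time (a new reading comes with each control period).
- capture(name): name is "scene" or "top"; returns a dict with "pixels" (480x640x3 uint8, red, green, blue), "z_map" (480x640 float32, mm along the optical axis (not along the pixel's ray), 0 where there is no reading), "fx", "fy", "cx", "cy" (pixels), "distortion" ([k1, k2, p1, p2, k3] as OpenCV has them; the pictures are not rectified), "rvec" (rotation vector, rad) and "tvec" (3), from world to camera coordinates, as OpenCV has them. Camera axes: x right, y down, z forward; pixel columns grow to the right and rows downward; lengths in mm; the calibration is good to about 2 mm. A picture is of the moment at which its call begins.
- finish_job(): hands the job in; it is judged then, once.
The state is a dict: "time_s": time; "joints": joint angles; "dq": joint speeds; "tau": joint torques, N m; "eef_pos": TCP position; "ee_rot": TCP orientation; "force": force on the tool from outside, world axes, zero at the start; "wrist_torque": the same for the moment, N m; "grip_width": opening from 0.0 (shut) to 1.0 (fully open); "grip_force": force on a finger pad.
Only numpy, scipy, OpenCV 4.12 (cv2) and the standard library are available. Lean on these libraries where they do the work, as an engineer would, in place of code of your own. Each camera call takes 0.05 s, during which the arm holds its last target. There are 200 camera calls.

TASK

The spice stand has been emptied for a wipe and is nearly full again: first find the free space for the last spice jar, which stands on the worktop to the left, and set it down upright on the stand's wooden board without touching or shifting the things already there. Then close the stand up: hook the claws of the loose little shelf, which stands in front, into the uppermost slots of the two uprights and press it down until it is fully home and the two sprung catches have snapped into its back. Lower the things, do not drop them.

Things in the scene. Friction and masses are not known exactly. Their poses are not given: they have to be found in the camera images.
- stand: Spice stand, fixed. Origin: worktop level, mid width, on the plane of the two uprights' front faces; x to the back, y left, z up. Pale wooden board, 380 mm wide (y), x = -155 to +25 mm, top at z = 16 mm. Dark steel uprights, 27 mm wide at y = -90 and +90 mm, up to z = 270 mm. A tie bar (x 11 to 21, z 202 to 218 mm) joins them; above it, |y| < 50 mm is free for a finger.
- board_row (a point): Point on top of the stand's board, in the middle of its front row (x = -115, y = 0, z = 16 mm in the stand's frame; same axes). Three things stand in this row about y = -150, 150 and somewhere between; the free space is the wider gap, left or right of the middle one, at least 100 mm wide.
- top_slots (a point): Midway between the two uppermost slots, at their lower edge, on the uprights' front plane (stand frame x = 0, y = 0, z = 233 mm; same axes). Each upright has five slots, 11 mm wide (y), 24 mm high, 43 mm apart in height (lower edges z = 61 to 233 mm), through a 5 mm front plate with hollow behind.
- catch_l (a joint): Sprung brass plunger (round nose, radius 4 mm) on the inner side of the left upright, stand frame y = +65, z = 245 mm. 0 = out, nose 4 mm in front of the uprights' plane; up to 0.008 m as it is pushed back; 3 N at first, 0.35 N more each mm. The shelf's back pushes it in; with the shelf fully down it springs out into a hole in the shelf's back.
- catch_r (a joint): The same plunger on the inner side of the right upright, stand frame y = -65, z = 245 mm.
- shelf: Loose hook-in shelf of pale wood, 0.36 kg, 260 mm wide (y). Origin: underside, mid width, on the back face of its back board; x points out of that face, as the claws do, z up. Floor reaches 110 mm to -x; back board 10 mm thick, 100 mm tall, standing on the worktop at the start. Fully home, its axes are the stand's and its origin is at x = 0, y = 0, z = 165 mm there.
- shelf_grip (a point): Middle of the top edge of the shelf's 10 mm thick back board (shelf frame x = -5, y = 0, z = 100 mm; same axes): take it here from above, closing along the shelf's x, one finger in front, one behind, tips no more than 35 mm below the edge. Pushed against the uprights the catches give about 9 N; a bead under each hole must ride over its catch: press down 5 to 12 N beyond the weight.
- claws (a point): Midway between the shelf's upper two claws, at the tongues' underside, on the back face (shelf frame x = 0, y = 0, z = 68 mm). Four claws: y = -90 and +90, z = 68 and 25 mm; tongue 5 wide, 6 high, 13 mm long, its tip turned down 10 mm. They enter straight along x when this point is 10 to 18 mm above top_slots (14 best), then, kept firmly against the uprights, straight down onto top_slots.
- spice_d: The spice jar to be put away: red cap, round, 45 mm across, 106 mm tall, 0.11 kg; stands on the worktop left of the stand. Origin: centre of its underside, z up.
- salt_shaker: glass salt shaker with a grey domed cap, round, 44 mm across, 90 mm tall; stands in the front row on the stand's board, to be left alone. Origin: centre of its underside, z up.
- spice_b: spice jar with a red cap, round, 45 mm across, 106 mm tall; stands in the front row on the stand's board, to be left alone. Origin: centre of its underside, z up.
- spice_e: spice jar with a red cap, round, 45 mm across, 106 mm tall; stands in the front row on the stand's board, to be left alone. Origin: centre of its underside, z up.
- clear_jar: clear storage jar, round, 72 mm across, 106 mm tall; stands in the back row on the stand's board, to be left alone. Origin: centre of its underside, z up.
- cork_bottle: little clear bottle with a cork, round, 48 mm across, 128 mm tall; stands in the back row on the stand's board, to be left alone. Origin: centre of its underside, z up.
- garlic: bulb of garlic, about 56 mm across and 56 mm tall; stands in the back row on the stand's board, to be left alone. Origin: centre of its underside, z up.
Things that resemble listed ones, but are neither listed nor needed, are in the scene too. Leave any blue, green or purple look-alike of the spice_d alone.

How it is judged:
By the outcome, as a careful person would: the job done as asked, in the order asked, and still so for the second after the job is handed in, with the robot touching nothing.
It also fails if it takes over 54 s, if anything falls off the work surface, if the arm or the gripper's body presses on something with over 40 N, if the wrist force passes 120 N, or if a joint passes its speed limit or range.

## Working session

There is one attempt and no reset: what is moved stays moved. The work goes in short steps, Python scripts to look and compute and a tool call to move; the robot and the scene stay as the last step left them, time stands still between calls to the robot, and variables do not carry over. Pictures are saved under pics/ and viewed, at most 13 in all, crops included, and the job is handed in when it is done.

Besides the shell and the picture viewer there is one more tool, called after "Call:" as name(argument=value, ...) on one line, values as JSON. servo_tool: Moves the arm, as the interface text tells. Its arguments: {"type":"object","properties":{"commands":{"type":"array"},"squeeze":{"type":"number"}},"required":["commands"]}

```bash
mkdir -p pics; cat > h.py <<'E'
from rig import *
import numpy as np, cv2
def cap(n):
    c=capture(n); c['K']=np.array([[c['fx'],0,c['cx']],[0,c['fy'],c['cy']],[0,0,1.]])
    c['R']=cv2.Rodrigues(np.array(c['rvec'],float))[0]; c['t']=np.array(c['tvec'],float).ravel(); c['D']=np.array(c['distortion'],float); return c
def save(c,f): cv2.imwrite(f,c['pixels'][:,:,::-1])
def plane(c,uv,z):
    n=cv2.undistortPoints(np.array(uv,float).reshape(-1,1,2),c['K'],c['D']).reshape(-1,2)
    d=np.c_[n,np.ones(len(n))]@c['R']; o=-c['R'].T@c['t']
    return o+d*((z-o[2])/d[:,2])[:,None]
def world(c):
    v,u=np.mgrid[0:480,0:640]; n=cv2.undistortPoints(np.stack([u,v],-1).reshape(-1,1,2).astype(float),c['K'],c['D']).reshape(-1,2)
    z=c['z_map'].reshape(-1,1); P=(np.c_[n,np.ones(len(n))]*z-c['t'])@c['R']; P[z[:,0]==0]=np.nan
    return P.reshape(480,640,3)
def proj(c,P): return cv2.projectPoints(np.array(P,float).reshape(-1,1,3),np.array(c['rvec'],float),c['t'],c['K'],c['D'])[0].reshape(-1,2)
E
python3 - <<'E'
from h import *
for n in('scene','top'):
    c=cap(n); save(c,f'pics/{n}0.png'); np.savez(f'{n}0.npz',**{k:c[k] for k in c}); print(n,-c['R'].T@c['t'],c['fx'])
print(sense())
E
```

```text
scene [-148.7489229  -270.15888591  727.43061763] 478.88514369438144
top [ 400.71628814   74.8312654  1008.56482412] 452.85727445213723
{'time_s': 0.1, 'joints': array([ 1.00558812e+00,  3.13384660e-01,  1.49837226e+00, -1.06823449e-05,
        1.33099383e+00, -2.23384302e-01]), 'dq': array([-1.24165233e-03,  5.67089520e-04, -3.26178932e-03, -1.09227220e-03,
       -1.19069805e-03,  7.75425423e-05]), 'tau': array([ 1.91656298e-03, -4.12902153e+01, -2.60144019e+01, -1.72102232e-04,
        3.07476999e-03,  4.38799546e-06]), 'eef_pos': array([175.86124851, 494.42172   , 230.79290976]), 'ee_rot': array([-2.17655863e-04,  1.70079806e-01,  9.85430122e-01, -5.36606853e-04]), 'force': array([-0.21501034, -0.23868268, -0.59002481]), 'wrist_torque': array([ 0.0049606 ,  0.03915858, -0.02620641]), 'grip_force': 0.0, 'grip_width': 1.002940811660152}
```

View pics/scene0.png

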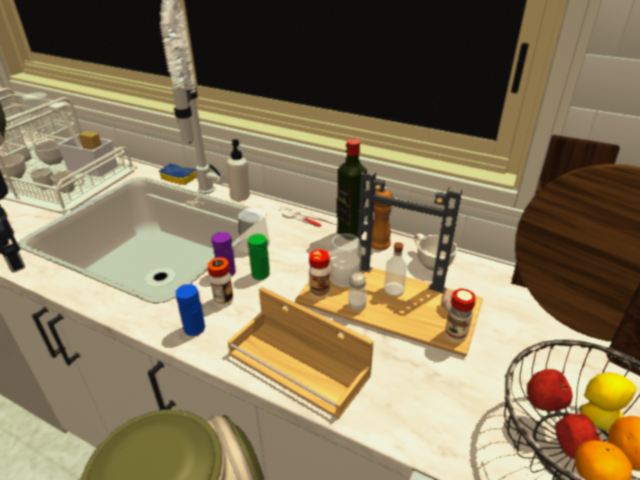

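View pics/top0.png

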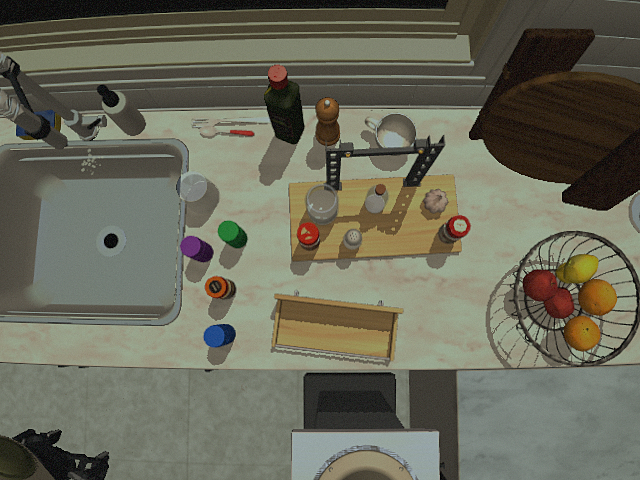

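Top view: the candidates for spice_d are the red-capped jar at (220,287), blue at (219,335), purple at (196,249) and green at (232,234). The red-capped jars at (309,235) and (457,228) are already on the board. I choose (220,287). The shelf is at (338,327), and the free gap is between the shaker (352,238) and the right jar (457,228).

```bash
cat > m.py <<'E'
from h import *
def load(n): return dict(np.load(f'{n}0.npz',allow_pickle=True))
if __name__=='__main__':
    t=load('top'); s=load('scene')
    a=cv2.resize(t['pixels'][200:350,150:350],(800,600),interpolation=cv2.INTER_CUBIC)
    a[300:,400:]=0
    b=cv2.resize(s['pixels'][230:350,170:330],(400,300),interpolation=cv2.INTER_CUBIC)
    a=cv2.resize(t['pixels'][130:370,150:480],(800,582),interpolation=cv2.INTER_CUBIC)
    cv2.imwrite('pics/crop1.png',np.vstack([cv2.resize(a,(600,400)),np.hstack([cv2.resize(b,(266,200)),cv2.resize(s['pixels'][160:360,220:500],(334,200))])])[:,:,::-1])
    for n,c in(('top',t),('scene',s)):
        W=world(c); hsv=cv2.cvtColor(c['pixels'],cv2.COLOR_RGB2HSV)
        red=((hsv[...,0]<12)|(hsv[...,0]>172))&(hsv[...,1]>150)&(hsv[...,2]>90)
        m=(red&(W[...,2]>75)&(W[...,2]<125)&(W[...,0]<720)&(W[...,0]>250)&(W[...,1]>-220)).astype(np.uint8)
        k,l,st,ce=cv2.connectedComponentsWithStats(m)
        for i in range(1,k):
            if st[i,4]>25:
                p=W[l==i]; tp=p[p[:,2]>np.percentile(p[:,2],90)-5]
                print(n,'red',ce[i].round(),st[i,4],'range mid',((p.min(0)+p.max(0))/2).round(),'ray',plane(c,ce[i],104).round(),'topz',p[:,2].max().round(),'top',tp.mean(0).round())
        for h,lo,hi in(('shelftop',93,108),):
            m=(W[...,2]>lo)&(W[...,2]<hi)&(W[...,0]>250)&(W[...,0]<480)&(W[...,1]>-120)&(W[...,1]<220)&(hsv[...,0]>8)&(hsv[...,0]<30)&(hsv[...,1]>60)&(hsv[...,2]>60)
            p=W[m]; 
            if len(p)>10: print(n,h,len(p),cv2.minAreaRect(p[:,:2].astype(np.float32)), np.polyfit(p[:,1],p[:,0],1))
        m=(W[...,2]>12)&(W[...,2]<20)&(W[...,0]>380)&(W[...,0]<720)&(W[...,1]>-250)&(W[...,1]<230)&(hsv[...,1]>60)
        k,l,st,ce=cv2.connectedComponentsWithStats(m.astype(np.uint8)); i=1+st[1:,4].argmax(); p=W[l==i]
        print(n,'board',len(p),p[:,2].mean(),cv2.minAreaRect(p[:,:2].astype(np.float32)))
        m=(W[...,2]>262)&(W[...,2]<280)&(W[...,0]>480)&(W[...,0]<700)&(W[...,1]>-250)&(W[...,1]<230)&(hsv[...,2]<130)
        k,l,st,ce=cv2.connectedComponentsWithStats(m.astype(np.uint8))
        for i in range(1,k):
            if st[i,4]>8: p=W[l==i]; print(n,'upr',st[i,4],ce[i].round(),p.min(0).round(),p.max(0).round(),p.mean(0).round())
E
python3 m.py
```

```text
top red [459. 226.] 195 range mid [ 577. -185.  120.] ray [[ 579. -190.  104.]] topz 125.0 top [ 576. -185.  121.]
top red [308. 233.] 317 range mid [562. 119. 117.] ray [[565. 119. 104.]] topz 125.0 top [562. 119. 121.]
top red [214. 295.] 31 range mid [440. 309. 103.] ray [[440. 307. 104.]] topz 108.0 top [440. 307. 105.]
top shelftop 587 ((423.9523010253906, 58.7392578125), (258.0118408203125, 9.636634826660156), 83.12281799316406) [1.18244239e-01 4.16727331e+02]
top board 8581 14.870518334569994 ((617.8488159179688, -25.74224853515625), (180.82546997070312, 380.1968078613281), 3.064455986022949)
top upr 81 [437. 144.] [ 686. -124.  262.] [700. -98. 271.] [ 691. -111.  267.]
top upr 86 [333. 148.] [677.  55. 263.] [698.  82. 272.] [683.  69. 268.]
scene red [319. 259.] 326 range mid [575. 118. 102.] ray [[569. 122. 104.]] topz 124.0 top [559. 117. 121.]
scene red [218. 267.] 298 range mid [454. 304.  96.] ray [[445. 295. 104.]] topz 108.0 top [453. 302. 104.]
scene red [462. 302.] 334 range mid [ 574. -186.  112.] ray [[ 577. -186.  104.]] topz 125.0 top [ 569. -187.  121.]
scene shelftop 708 ((421.36004638671875, 57.4185791015625), (259.2767333984375, 12.709216117858887), 83.19729614257812) [1.20415340e-01 4.13408494e+02]
scene board 5724 15.110721387500153 ((616.3353271484375, -25.628311157226562), (182.56988525390625, 379.5795593261719), 2.9518585205078125)
scene upr 68 [367. 175.] [675.  55. 262.] [697.  83. 272.] [682.  68. 267.]
scene upr 71 [453. 193.] [ 684. -125.  262.] [699. -98. 271.] [ 689. -111.  267.]
```

View pics/crop1.png

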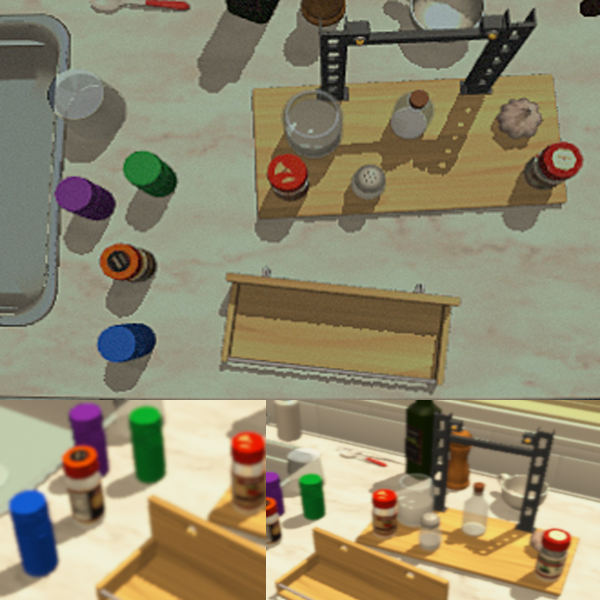

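The crop confirms the choice: a jar with an orange-red cap and a label at crop (122,262), and blue, green and purple plain cylinders around it. Next I work out the gap and the clearances.

```bash
python3 - <<'E'
from m import *
import rig; print('grip_depth',[ (k,getattr(rig,k)) for k in dir(rig) if 'grip' in k.lower() or 'depth' in k.lower()])
t=load('top'); s=load('scene'); th=np.radians(2.8); O=np.array([682,-22.3])
R=np.array([[np.cos(th),np.sin(th)],[-np.sin(th),np.cos(th)]])
W=world(t); hsv=cv2.cvtColor(t['pixels'],cv2.COLOR_RGB2HSV)
# tops by pixel boxes in top view: height-based blobs
def blob(name,x0,y0,x1,y1,lo,hi):
    w=W[y0:y1,x0:x1].reshape(-1,3); w=w[(w[:,2]>lo)&(w[:,2]<hi)]
    if len(w)<5: print(name,'none');return
    (cx,cy),r=cv2.minEnclosingCircle(w[:,:2].astype(np.float32)); 
    print(name,len(w),'circ',round(cx),round(cy),'r',round(r),'stand',(R@(np.array([cx,cy])-O)).round(),'zmax',w[:,2].max().round())
blob('spice_d',203,272,240,304,98,112)
blob('blue',200,318,240,350,80,140)
blob('purple',178,232,216,266,80,140)
blob('green',214,215,250,252,80,140)
blob('salt',340,224,366,252,90,115)
blob('left red',294,220,324,250,112,130)
blob('right red',440,212,475,246,112,130)
blob('cork',360,180,392,216,60,150)
blob('corktop',366,180,392,200,125,150)
blob('clear',300,180,342,224,100,130)
blob('garlic',420,185,450,217,30,75)
E
```

```text
grip_depth [('grip_depth', 18.700000000000003)]
spice_d 383 circ 457 305 r 22 stand [-209.  338.] zmax 110.0
blue 415 circ 358 304 r 23 stand [-307.  342.] zmax 109.0
purple 394 circ 539 360 r 22 stand [-125.  389.] zmax 108.0
green 390 circ 570 283 r 22 stand [-97. 311.] zmax 110.0
salt 217 circ 559 27 r 17 stand [-121.   55.] zmax 107.0
left red 385 circ 562 120 r 22 stand [-113.  148.] zmax 125.0
right red 405 circ 576 -186 r 23 stand [-114. -158.] zmax 127.0
cork 482 circ 646 -25 r 24 stand [-36.  -1.] zmax 146.0
corktop 120 circ 647 -26 r 12 stand [-35.  -2.] zmax 146.0
clear 446 circ 630 96 r 56 stand [-47. 120.] zmax 125.0
garlic 449 circ 648 -158 r 27 stand [ -41. -134.] zmax 72.0
```

Call:
servo_tool(commands=[[-1, [-0.036, -0.0095, 0], [0, 0, 0]], [-1, [-0.036, -0.0095, 0], [0, 0, 0]], [-1, [-0.036, -0.0095, 0], [0, 0, 0]], [-1, [-0.036, -0.0095, 0], [0, 0, 0]], [-1, [-0.036, -0.0095, 0], [0, 0, 0]], [-1, [-0.036, -0.0095, 0], [0, 0, 0]], [-1, [-0.036, -0.0095, 0], [0, 0, 0]], [-1, [-0.036, -0.0095, 0], [0, 0, 0]], [-1, [-0.036, -0.0095, 0], [0, 0, 0]], [-1, [0, 0, 0], [0, 0, 0]]])

```text
time_s: 0.93
eef_pos: [456.7, 301.8, 230.4]
ee_rot: [0.0, 0.173, 0.985, -0.001]
force: [0.4, -0.7, 0.7]
grip_width: 1.0
grip_force: 0.0
```

```bash
cat > d.py <<'E'
import sys
from h import *
from scipy.spatial.transform import Rotation as Ro
def rel(tx,ty,tz,yaw=None):
    s=sense(); q=s['ee_rot']; R=Ro.from_quat([q[1],q[2],q[3],q[0]]).as_matrix(); p=s['eef_pos']
    y=np.degrees(np.arctan2(R[1,1],R[0,1]))
    print('t',round(s['time_s'],2),'pos',p.round(1),'yaw',y.round(2),'toolz',R[:,2].round(3),'d_tool',(R.T@(np.array([tx,ty,tz])-p)).round(1),'F',s['force'].round(1),'w',round(s['grip_width'],3),'gf',round(s['grip_force'],1))
if __name__=='__main__': rel(*map(float,sys.argv[1:4]))
E
python3 d.py 455 304 55; python3 - <<'E'
from h import *
c=cap('scene'); a=c['pixels'][150:390,130:450]; cv2.imwrite('pics/s2.png',cv2.resize(a,(800,600))[:,:,::-1])
t=cap('top'); W=world(t); w=W[265:310,195:245].reshape(-1,3); print(np.nanmax(w[:,2]))
E
```

```text
t 0.93 pos [456.7 301.8 230.4] yaw 70.12 toolz [ 0.    -0.001 -1.   ] d_tool [  2.5   1.7 175.4] F [ 0.4 -0.7  0.7] w 1.0 gf 0.0
521.0787730895768
```

View pics/s2.png

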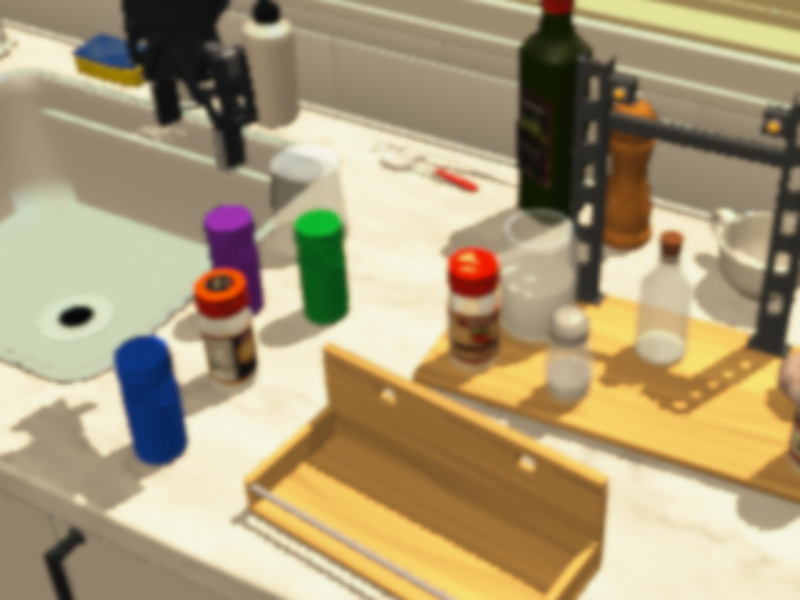

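The open gripper hangs above the jar, fingers at crop (165,110) and (232,150), and the jar's cap is at (222,285). I descend and close.

Call:
servo_tool(commands=[[-1, [0.0015, 0.001, 0.035], [0, 0, 0]], [-1, [0, 0, 0.035], [0, 0, 0]], [-1, [0, 0, 0.035], [0, 0, 0]], [-1, [0, 0, 0.035], [0, 0, 0]], [-1, [0, 0, 0.025], [0, 0, 0]], [-1, [0, 0, 0.01], [0, 0, 0]], [0.2, [0, 0, 0], [0, 0, 0]], [0.2, [0, 0, 0], [0, 0, 0]]], squeeze=25)

```text
time_s: 1.7
eef_pos: [451.5, 307.6, 57.3]
ee_rot: [0.0, 0.17, 0.986, 0.0]
force: [0.5, -0.4, 0.6]
grip_width: 0.749
grip_force: 0.0
```

Call:
servo_tool(commands=[[0.4, [0, 0, 0], [0, 0, 0]], [0.4, [0, 0, 0], [0, 0, 0]], [0.4, [0, 0, 0], [0, 0, 0]], [0.4, [0, 0, 0], [0, 0, 0]]])

```text
time_s: 2.03
eef_pos: [452.4, 307.4, 58.2]
ee_rot: [0.001, 0.17, 0.985, 0.001]
force: [-0.4, -0.5, 7.5]
grip_width: 0.513
grip_force: 25.1
```

```bash
python3 d.py 565 -79 150
```

```text
t 2.03 pos [452.4 307.4  58.2] yaw 70.42 toolz [ 0.003  0.001 -1.   ] d_tool [-235.9 -326.1  -92. ] F [-0.4 -0.5  7.5] w 0.513 gf 25.1
```

Call:
servo_tool(commands=[[0.4, [0, 0, -0.01], [0, 0, 0]], [0.4, [0, 0, -0.03], [0, 0, 0]], [0.4, [0, 0, -0.035], [0, 0, 0]], [0.4, [0, 0, -0.035], [0, 0, 0]], [0.4, [0, 0, -0.03], [0, 0, 0]], [0.4, [0, 0, -0.015], [0, 0, 0]], [0.4, [0, 0, 0], [0, 0, 0]]])

```text
time_s: 2.62
eef_pos: [452.7, 307.5, 216.0]
ee_rot: [0.003, 0.17, 0.985, 0.002]
force: [-0.1, 0.5, -0.0]
grip_width: 0.512
grip_force: 26.0
```

Call:
servo_tool(commands=[[0.4, [-0.01, -0.0135, 0], [0, 0, 0]], [0.4, [-0.02, -0.027, 0], [0, 0, 0]], [0.4, [-0.02, -0.027, 0], [0, 0, 0]], [0.4, [-0.02, -0.027, 0], [0, 0, 0]], [0.4, [-0.02, -0.027, 0], [0, 0, 0]], [0.4, [-0.02, -0.027, 0], [0, 0, 0]], [0.4, [-0.02, -0.027, 0], [0, 0, 0]], [0.4, [-0.02, -0.027, 0], [0, 0, 0]], [0.4, [-0.02, -0.027, 0], [0, 0, 0]], [0.4, [-0.02, -0.027, 0], [0, 0, 0]]])

```text
time_s: 3.45
eef_pos: [544.3, -0.0, 210.6]
ee_rot: [-0.001, 0.17, 0.985, 0.0]
force: [0.9, 0.8, -1.2]
grip_width: 0.514
grip_force: 26.0
```

Call:
servo_tool(commands=[[0.4, [-0.02, -0.027, 0], [0, 0, 0]], [0.4, [-0.02, -0.027, 0], [0, 0, 0]], [0.4, [-0.01, -0.014, 0], [0, 0, 0]], [0.4, [0, 0, 0], [0, 0, 0]], [0.4, [0, 0, 0], [0, 0, 0]]])

```text
time_s: 3.87
eef_pos: [568.4, -79.6, 210.4]
ee_rot: [-0.001, 0.171, 0.985, 0.0]
force: [0.4, 0.8, -1.0]
grip_width: 0.514
grip_force: 26.0
```

```bash
python3 d.py 569 -80 76;  python3 - <<'E'
from h import *
c=cap('scene'); a=c['pixels'][170:380,240:520]; cv2.imwrite('pics/s3.png',cv2.resize(a,(800,600))[:,:,::-1])
E
```

```text
t 3.87 pos [568.4 -79.6 210.4] yaw 70.33 toolz [-0.002  0.001 -1.   ] d_tool [ -0.9  -0.2 134.4] F [ 0.4  0.8 -1. ] w 0.514 gf 26.0
```

View pics/s3.png

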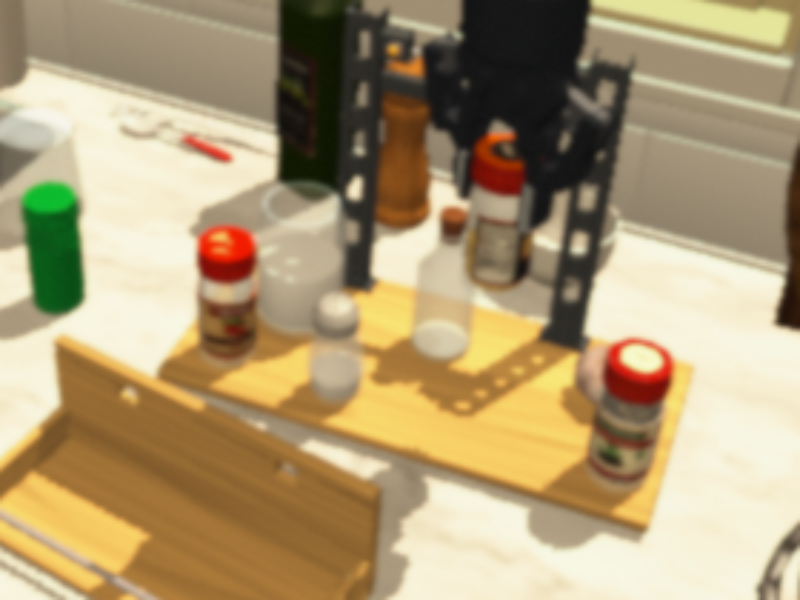

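The jar hangs upright in the grip at crop (500,210), above the gap; the board there is clear. I lower it.

Call:
servo_tool(commands=[[0.4, [0, 0, 0.02], [0, 0, 0]], [0.4, [0, 0, 0.035], [0, 0, 0]], [0.4, [0, 0, 0.035], [0, 0, 0]], [0.4, [0, 0, 0.025], [0, 0, 0]], [0.4, [0, 0, 0.01], [0, 0, 0]], [0.4, [0, 0, 0.002], [0, 0, 0]], [0.4, [0, 0, 0.001], [0, 0, 0]], [0.4, [0, 0, 0.0], [0, 0, 0]], [0.4, [0, 0, 0.0], [0, 0, 0]]])

```text
time_s: 4.67
eef_pos: [569.7, -79.3, 85.0]
ee_rot: [0.001, 0.17, 0.985, -0.0]
force: [-0.2, -0.5, -0.6]
grip_width: 0.512
grip_force: 26.0
```

Call:
servo_tool(commands=[[0.4, [0, 0, 0.001], [0, 0, 0]], [0.4, [0, 0, 0.001], [0, 0, 0]], [0.4, [0, 0, 0.001], [0, 0, 0]], [0.4, [0, 0, 0], [0, 0, 0]]])

```text
time_s: 5.0
eef_pos: [568.8, -79.3, 80.3]
ee_rot: [-0.0, 0.17, 0.985, -0.0]
force: [0.2, -0.4, -0.1]
grip_width: 0.511
grip_force: 26.0
```

Call:
servo_tool(commands=[[0.4, [0, 0, 0.001], [0, 0, 0]], [0.4, [0, 0, 0.001], [0, 0, 0]], [0.4, [0, 0, 0.001], [0, 0, 0]], [0.4, [0, 0, 0], [0, 0, 0]]])

```text
time_s: 5.33
eef_pos: [568.7, -79.2, 77.0]
ee_rot: [-0.0, 0.17, 0.985, 0.0]
force: [-0.4, 0.1, 0.0]
grip_width: 0.511
grip_force: 26.0
```

Call:
servo_tool(commands=[[0.4, [0, 0, 0.001], [0, 0, 0]], [0.4, [0, 0, 0.0005], [0, 0, 0]], [0.4, [0, 0, 0], [0, 0, 0]], [0.4, [0, 0, 0], [0, 0, 0]]])

```text
time_s: 5.67
eef_pos: [568.9, -79.3, 75.8]
ee_rot: [-0.0, 0.17, 0.985, -0.0]
force: [0.2, -0.4, -0.7]
grip_width: 0.509
grip_force: 26.0
```

Call:
servo_tool(commands=[[0.4, [0, 0, 0.001], [0, 0, 0]], [0.4, [0, 0, 0], [0, 0, 0]], [0.4, [0, 0, 0], [0, 0, 0]]])

```text
time_s: 5.92
eef_pos: [568.8, -79.2, 74.7]
ee_rot: [-0.0, 0.17, 0.985, -0.0]
force: [0.2, -0.0, -0.4]
grip_width: 0.512
grip_force: 26.0
```

Call:
servo_tool(commands=[[0.4, [0, 0, 0.0005], [0, 0, 0]], [0.4, [0, 0, 0.0005], [0, 0, 0]], [0.4, [0, 0, 0], [0, 0, 0]], [0.4, [0, 0, 0], [0, 0, 0]]])

```text
time_s: 6.25
eef_pos: [569.0, -79.3, 74.3]
ee_rot: [0.0, 0.17, 0.985, -0.0]
force: [-1.9, -0.2, 5.3]
grip_width: 0.513
grip_force: 26.3
```

Call:
servo_tool(commands=[[-0.05, [0, 0, 0], [0, 0, 0]], [-0.1, [0, 0, 0], [0, 0, 0]], [-0.3, [0, 0, 0], [0, 0, 0]], [-0.3, [0, 0, 0], [0, 0, 0]], [-0.5, [0, 0, 0], [0, 0, 0]], [-0.5, [0, 0, 0], [0, 0, 0]], [-0.5, [0, 0, -0.01], [0, 0, 0]], [-0.5, [0, 0, -0.03], [0, 0, 0]], [-0.5, [0, 0, -0.04], [0, 0, 0]], [-0.5, [0, 0, -0.04], [0, 0, 0]]])

```text
time_s: 7.08
eef_pos: [568.3, -79.1, 195.7]
ee_rot: [-0.001, 0.17, 0.985, 0.0]
force: [0.1, -0.1, 0.9]
grip_width: 0.748
grip_force: 0.0
```

Call:
servo_tool(commands=[[-0.5, [0, 0, -0.03], [0, 0, 0]], [-0.5, [0, 0, -0.02], [0, 0, 0]], [-0.5, [0, 0, 0], [0, 0, 0]], [-0.5, [0, 0, 0], [0, 0, 0]]])

```text
time_s: 7.42
eef_pos: [569.0, -79.3, 245.1]
ee_rot: [0.001, 0.17, 0.985, -0.0]
force: [-0.0, -0.3, -0.5]
grip_width: 0.749
grip_force: 0.0
```

```bash
python3 d.py 422.5 58 180
```

```text
t 7.42 pos [569.  -79.3 245.1] yaw 70.42 toolz [ 0.002 -0.001 -1.   ] d_tool [184.2  80.2  64.7] F [-0.  -0.3 -0.5] w 0.749 gf 0.0
```

Call:
servo_tool(commands=[[-0.5, [0, 0, 0], [0, 0, 0.99]], [-0.5, [0, 0, 0], [0, 0, 0.99]], [-0.5, [0, 0, 0], [0, 0, 0.99]], [-0.5, [0, 0, 0], [0, 0, 0.99]], [-0.5, [0, 0, 0], [0, 0, 0.99]], [-0.5, [0, 0, 0], [0, 0, 0.99]], [-0.5, [0, 0, 0], [0, 0, 0.99]], [-0.5, [0, 0, 0], [0, 0, 0.99]], [-0.5, [0, 0, 0], [0, 0, 0.99]], [-0.5, [0, 0, 0], [0, 0, 0.99]]])

```text
time_s: 8.25
eef_pos: [568.3, -79.1, 242.4]
ee_rot: [-0.001, 0.638, 0.77, -0.0]
force: [-0.7, 0.6, -0.1]
grip_width: 0.749
grip_force: 0.0
```

Call:
servo_tool(commands=[[-0.5, [0, 0, 0], [0, 0, 0.99]], [-0.5, [0, 0, 0], [0, 0, 0.99]], [-0.5, [0, 0, 0], [0, 0, 0.99]], [-0.5, [0, 0, 0], [0, 0, 0]], [-0.5, [0, 0, 0], [0, 0, 0]]])

```text
time_s: 8.67
eef_pos: [568.5, -79.1, 242.8]
ee_rot: [-0.001, 0.747, 0.665, -0.0]
force: [0.3, 0.0, -0.5]
grip_width: 0.749
grip_force: 0.0
```

```bash
python3 d.py 422.5 58 180; python3 -c "
from rig import *;print(sense()['joints'].round(2))"
```

```text
t 8.67 pos [568.5 -79.1 242.8] yaw -6.63 toolz [-0.002  0.001 -1.   ] d_tool [ 119.3 -160.7   63.2] F [ 0.3  0.  -0.5] w 0.749 gf 0.0
[-0.34  0.42  1.32 -0.    1.41 -0.23]
```

Call:
servo_tool(commands=[[-0.5, [0.012, -0.016, 0], [0, 0, 0]], [-0.5, [0.02, -0.027, 0.01], [0, 0, 0]], [-0.5, [0.02, -0.027, 0.01], [0, 0, 0]], [-0.5, [0.02, -0.027, 0.01], [0, 0, 0]], [-0.5, [0.02, -0.027, 0.01], [0, 0, 0]], [-0.5, [0.02, -0.027, 0.01], [0, 0, 0]], [-0.5, [0.007, -0.01, 0.01], [0, 0, 0]], [-0.5, [0, 0, 0], [0, 0, 0]], [-0.5, [0, 0, 0], [0, 0, 0]]])

```text
time_s: 9.42
eef_pos: [423.1, 58.1, 183.8]
ee_rot: [-0.0, 0.747, 0.665, -0.0]
force: [0.2, 0.2, 0.1]
grip_width: 0.746
grip_force: 0.0
```

```bash
python3 d.py 422.5 58 80; python3 - <<'E'
from h import *
c=cap('scene'); a=c['pixels'][170:410,200:520]; cv2.imwrite('pics/s4.png',cv2.resize(a,(800,600))[:,:,::-1])
E
```

```text
t 9.42 pos [423.1  58.1 183.8] yaw -6.63 toolz [-0. -0. -1.] d_tool [-1.000e-01 -6.000e-01  1.038e+02] F [0.2 0.2 0.1] w 0.746 gf 0.0
```

View pics/s4.png

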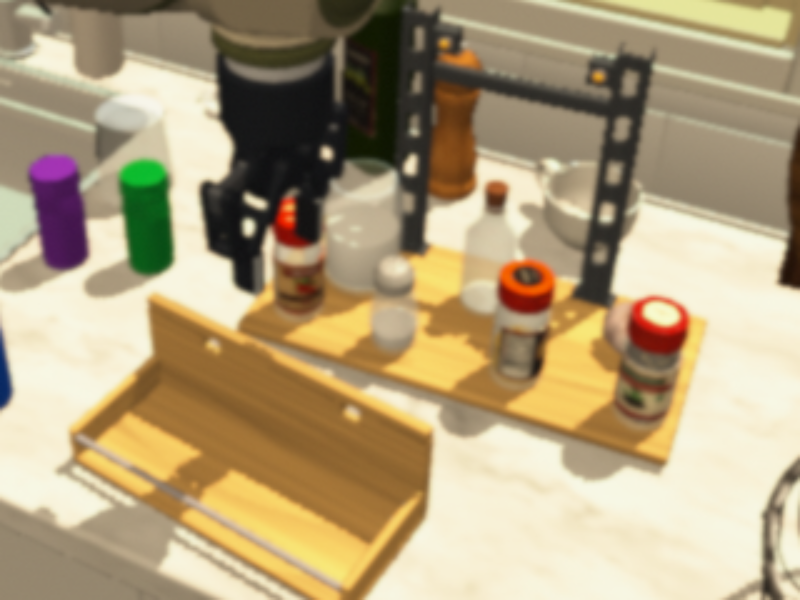

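The jar stands upright on the board at crop (525,320), and the gripper is over the shelf's back board. I take the shelf.

Call:
servo_tool(commands=[[-0.5, [0, 0, 0.02], [0, 0, 0]], [-0.5, [0, 0, 0.03], [0, 0, 0]], [-0.5, [0, 0, 0.03], [0, 0, 0]], [-0.5, [0, 0, 0.02], [0, 0, 0]], [-0.5, [0, 0, 0.01], [0, 0, 0]], [0, [0, 0, 0], [0, 0, 0]], [0.4, [0, 0, 0], [0, 0, 0]], [0.6, [0, 0, 0], [0, 0, 0]], [0.9, [0, 0, 0], [0, 0, 0]], [0.9, [0, 0, 0], [0, 0, 0]]], squeeze=80)

```text
time_s: 10.3
eef_pos: [423.5, 57.8, 74.9]
ee_rot: [0.0, 0.748, 0.664, 0.0]
force: [-3.1, -1.4, 1.9]
grip_width: 0.098
grip_force: 78.1
```

Call:
servo_tool(commands=[[0.9, [0, 0, 0], [0, 0, 0]], [0.9, [0, 0, 0], [0, 0, 0]], [0.9, [0, 0, 0], [0, 0, 0]], [0.9, [0, 0, 0], [0, 0, 0]]])

```text
time_s: 10.63
eef_pos: [423.4, 57.8, 74.9]
ee_rot: [0.001, 0.748, 0.664, 0.0]
force: [-3.8, -0.6, 7.0]
grip_width: 0.101
grip_force: 78.8
```

```bash
python3 d.py 422.5 58 272
```

```text
t 10.63 pos [423.4  57.8  74.9] yaw -6.78 toolz [ 0.001 -0.001 -1.   ] d_tool [   0.    -0.7 -197.1] F [-3.8 -0.6  7. ] w 0.101 gf 78.8
```

Call:
servo_tool(commands=[[0.9, [0, 0, -0.01], [0, 0, 0]], [0.9, [0, 0, -0.02], [0, 0, 0]], [0.9, [0, 0, -0.03], [0, 0, 0]], [0.9, [0, 0, -0.03], [0, 0, 0]], [0.9, [0, 0, -0.03], [0, 0, -0.3]], [0.9, [0, 0, -0.03], [0, 0, -0.3]], [0.9, [0, 0, -0.03], [0, 0, -0.4]], [0.9, [0, 0, -0.02], [0, 0, -0.3]], [0.9, [0, 0, -0.015], [0, 0, -0.3]], [0.9, [0, 0, 0], [0, 0, 0]]])

```text
time_s: 11.47
eef_pos: [423.9, 57.9, 291.7]
ee_rot: [0.002, 0.689, 0.725, 0.002]
force: [0.9, -0.5, -4.5]
grip_width: 0.101
grip_force: 78.6
```

Call:
servo_tool(commands=[[0.9, [-0.005, 0.01, 0], [0, 0, 0]], [0.9, [-0.01, 0.02, 0], [0, 0, 0]], [0.9, [-0.011, 0.025, 0], [0, 0, 0]], [0.9, [-0.011, 0.025, 0], [0, 0, 0]], [0.9, [-0.011, 0.025, 0], [0, 0, 0]], [0.9, [-0.011, 0.025, 0], [0, 0, 0]], [0.9, [-0.011, 0.025, 0], [0, 0, 0]], [0.9, [-0.011, 0.025, 0], [0, 0, 0]], [0.9, [-0.007, 0.015, 0], [0, 0, 0]], [0.9, [-0.005, 0.01, 0], [0, 0, 0]]])

```text
time_s: 12.3
eef_pos: [633.8, -26.1, 285.4]
ee_rot: [-0.002, 0.69, 0.724, -0.001]
force: [0.1, -0.5, -3.6]
grip_width: 0.104
grip_force: 78.7
```

Call:
servo_tool(commands=[[0.9, [0, 0, 0], [0, 0, 0]], [0.9, [0, 0, 0], [0, 0, 0]], [0.9, [0, 0, 0], [0, 0, 0]]])

```text
time_s: 12.55
eef_pos: [631.9, -24.7, 287.8]
ee_rot: [-0.001, 0.69, 0.724, -0.0]
force: [-0.4, -0.2, -4.1]
grip_width: 0.1
grip_force: 78.7
```

```bash
python3 d.py 632 -25 290; python3 - <<'E'
from h import *
for n in('scene','top'):
    c=cap(n); np.savez(f'{n}1.npz',**c)
    if n=='scene': a=c['pixels'][130:340,300:580]
    else: a=c['pixels'][100:265,270:490]
    cv2.imwrite(f'pics/{n}5.png',cv2.resize(a,(800,600),interpolation=cv2.INTER_CUBIC)[:,:,::-1])
E
```

```text
t 12.55 pos [631.9 -24.7 287.8] yaw 2.78 toolz [-0.002  0.    -1.   ] d_tool [-0.3  0.  -2.2] F [-0.4 -0.2 -4.1] w 0.1 gf 78.7
```

View pics/top5.png

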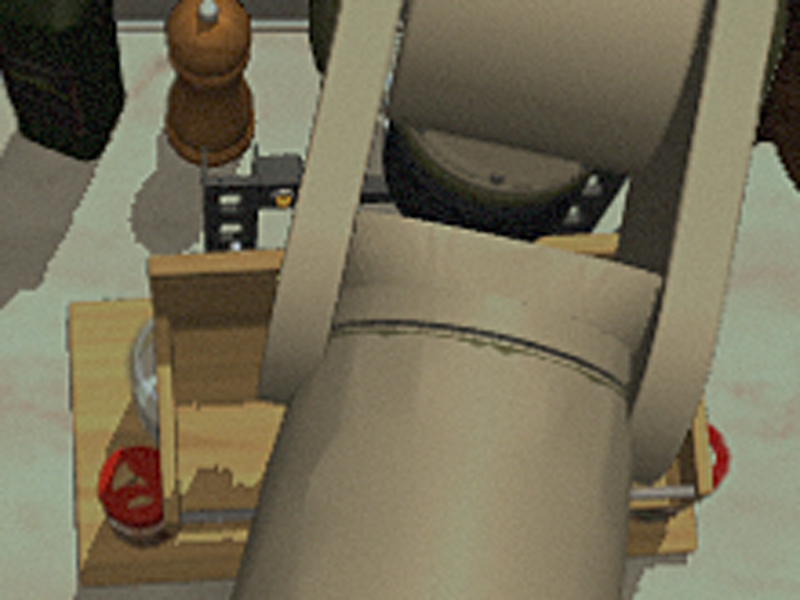

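View pics/scene5.png

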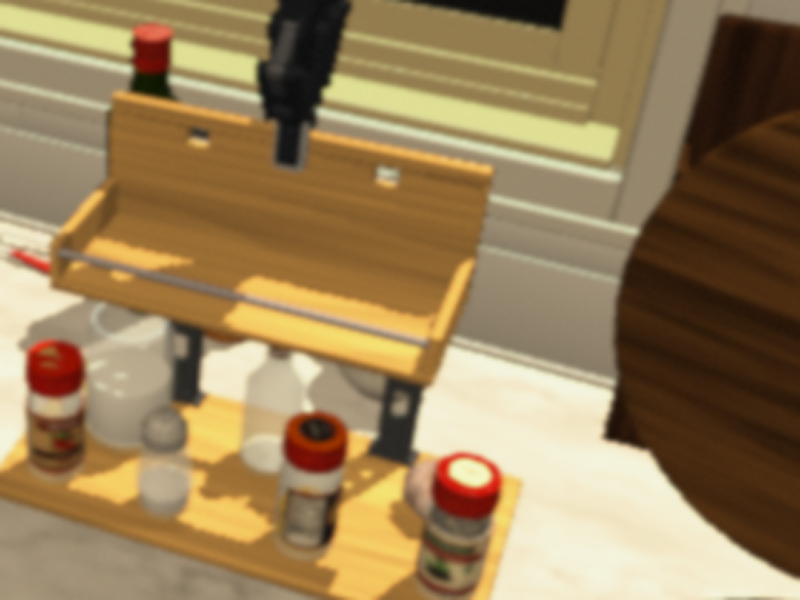

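Top view: the shelf's left end is at crop (155,262) and the left upright's top at (230,185), about 40 mm apart. Scene view: the shelf hangs level in the grip, back board from (112,95) to (490,170), and all the jars stand undisturbed. I measure the shelf relative to the uprights.

```bash
python3 - <<'E'
from h import *
L=lambda f:dict(np.load(f,allow_pickle=True))
for n in('scene','top'):
    c=L(n+'0.npz'); W=world(c); hsv=cv2.cvtColor(c['pixels'],cv2.COLOR_RGB2HSV)
    mids=[]
    for y0,y1 in((45,95),(-135,-88)):
        m=(W[...,2]>60)&(W[...,2]<266)&(W[...,0]>665)&(W[...,0]<705)&(W[...,1]>y0)&(W[...,1]<y1)&(hsv[...,2]<110)&(W[...,2]<258)
        p=W[m]; p_=p[:,0]; 
        print(n,'upr',len(p),'x pct',np.percentile(p_,[2,10,25,50,75]).round(1),'y pct',np.percentile(p[:,1],[1,5,50,95,99]).round(1))
        f=p[p_<np.percentile(p_,25)+4]; A=np.c_[f[:,2]-160,np.ones(len(f))]; print('   front mean',f.mean(0).round(1),'lean',np.linalg.lstsq(A,f[:,0],rcond=None)[0].round(3))
    c=L(n+'1.npz'); W=world(c); hsv=cv2.cvtColor(c['pixels'],cv2.COLOR_RGB2HSV)
    wood=(hsv[...,0]>8)&(hsv[...,0]<30)&(hsv[...,1]>60)
    m=wood&(W[...,2]>303)&(W[...,2]<322)&(W[...,0]>600)&(W[...,0]<665)&(abs(W[...,1]+25)<145)
    p=W[m]; print(n,'shelf top',len(p),cv2.minAreaRect(p[:,:2].astype(np.float32)),'slope deg',-np.degrees(np.arctan(np.polyfit(p[:,1],p[:,0],1)[0])),'y',p[:,1].min(),p[:,1].max())
    l=p[p[:,1]>0];r=p[p[:,1]<-50];print('  z tops L,R',np.percentile(l[:,2],90) if len(l) else 0,np.percentile(r[:,2],90) if len(r) else 0)
    # back board front face
    m=wood&(W[...,2]>235)&(W[...,2]<305)&(W[...,0]>605)&(W[...,0]<655)&(abs(W[...,1]+25)<120)
    p=W[m]; A=np.c_[p[:,1]+25,p[:,2]-270,np.ones(len(p))]; print('  face x fit(dy,dz,x0)',np.linalg.lstsq(A,p[:,0],rcond=None)[0].round(4),len(p))
E
```

```text
scene upr 894 x pct [675.  676.4 677.5 679.1 682.7] y pct [45.9 51.1 60.5 80.  81.5]
   front mean [678.1  67.2 172.2] lean [ -0.    678.134]
scene upr 939 x pct [684.7 685.8 686.8 687.9 689.4] y pct [-124.9 -124.4 -111.6  -93.6  -89.4]
   front mean [ 687.6 -111.2  167.4] lean [1.00000e-03 6.87604e+02]
scene shelf top 800 ((626.5300903320312, -24.775985717773438), (29.969758987426758, 258.3070983886719), 5.5023064613342285) slope deg 2.8708214289553005 y -153.33028221444232 104.55273994756315
  z tops L,R 312.1165149253158 312.27398600259386
  face x fit(dy,dz,x0) [-4.870000e-02  3.500000e-03  6.264536e+02] 3778
top upr 501 x pct [667.4 677.6 678.2 678.9 680.3] y pct [45.5 47.5 65.3 81.2 84.2]
   front mean [678.5  68.3 169.7] lean [1.10000e-02 6.78362e+02]
top upr 601 x pct [687.2 687.8 688.4 689.3 692.9] y pct [-124.1 -122.7 -104.3  -93.5  -89. ]
   front mean [ 689.  -109.5  173.4] lean [4.00000e-03 6.88979e+02]
top shelf top 377 ((630.6834716796875, 1.1841278076171875), (11.00664234161377, 207.7027587890625), 3.0514304637908936) slope deg 3.372876586518993 y -102.33033160616255 104.64707836949621
  z tops L,R 313.1768400192031 313.64240386229983
  face x fit(dy,dz,x0) [-5.01000e-02  5.20000e-03  6.26804e+02] 336
```

Call:
servo_tool(commands=[[0.9, [0, 0, 0.01], [0, 0, -0.05]], [0.9, [0, 0, 0.014], [0, 0, 0]], [0.9, [0, 0, 0.01], [0, 0, 0]], [0.9, [0, 0.008, 0], [0, 0, 0]], [0.9, [0, 0.012, 0], [0, 0, 0]], [0.9, [0, 0.008, 0], [0, 0, 0]], [0.9, [0, 0, 0], [0, 0, 0]], [0.9, [0, 0, 0], [0, 0, 0]], [0.9, [0, 0, 0], [0, 0, 0]]])

```text
time_s: 13.4
eef_pos: [659.8, -23.3, 254.5]
ee_rot: [-0.0, 0.688, 0.726, -0.0]
force: [-0.2, 0.1, -3.7]
grip_width: 0.101
grip_force: 78.9
```

```bash
python3 d.py 678 -22 254; python3 - <<'E'
from h import *
c=cap('scene'); a=c['pixels'][150:310,310:520]; cv2.imwrite('pics/s6.png',cv2.resize(a,(788,600),interpolation=cv2.INTER_CUBIC)[:,:,::-1])
E
```

```text
t 13.4 pos [659.8 -23.3 254.5] yaw 3.1 toolz [-0.001  0.    -1.   ] d_tool [ 0.3 18.2  0.5] F [-0.2  0.1 -3.7] w 0.101 gf 78.9
```

View pics/s6.png

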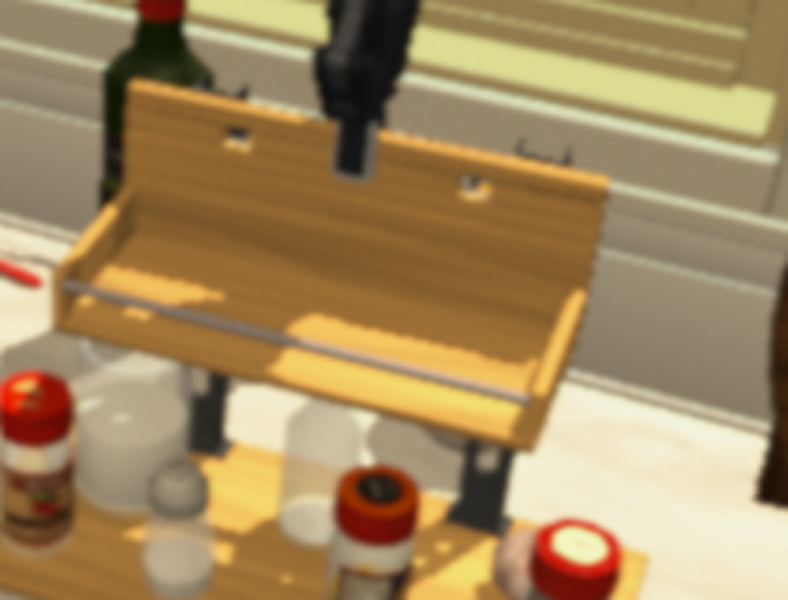

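The shelf is level and about 18 mm short of the uprights, whose tops show at crop (220,92) and (545,152). I push in slowly and watch the force.

Call:
servo_tool(commands=[[0.9, [0, 0.003, 0], [0, 0, 0]], [0.9, [0, 0.003, 0], [0, 0, 0]], [0.9, [0, 0.002, 0], [0, 0, 0]], [0.9, [0, 0, 0], [0, 0, 0]], [0.9, [0, 0, 0], [0, 0, 0]]])

```text
time_s: 13.87
eef_pos: [668.4, -23.0, 254.6]
ee_rot: [-0.0, 0.688, 0.726, -0.0]
force: [0.8, 0.8, -4.5]
grip_width: 0.098
grip_force: 78.9
```

Call:
servo_tool(commands=[[0.9, [0, 0.002, 0], [0, 0, 0]], [0.9, [0, 0.002, 0], [0, 0, 0]], [0.9, [0, 0, 0], [0, 0, 0]], [0.9, [0, 0, 0], [0, 0, 0]]])

```text
time_s: 14.2
eef_pos: [672.4, -22.7, 254.7]
ee_rot: [-0.0, 0.688, 0.726, -0.0]
force: [-0.6, -0.2, -4.9]
grip_width: 0.098
grip_force: 78.9
```

Call:
servo_tool(commands=[[0.9, [0, 0.002, 0], [0, 0, 0]], [0.9, [0, 0.001, 0], [0, 0, 0]], [0.9, [0, 0, 0], [0, 0, 0]], [0.9, [0, 0, 0], [0, 0, 0]]])

```text
time_s: 14.53
eef_pos: [674.8, -22.6, 254.8]
ee_rot: [-0.001, 0.688, 0.726, -0.001]
force: [-5.2, 0.4, -2.5]
grip_width: 0.107
grip_force: 79.1
```

Call:
servo_tool(commands=[[0.9, [0, 0.001, 0], [0, 0, 0]], [0.9, [0, 0.001, 0], [0, 0, 0]], [0.9, [0, 0, 0], [0, 0, 0]], [0.9, [0, 0, 0], [0, 0, 0]]])

```text
time_s: 14.87
eef_pos: [676.5, -22.5, 254.8]
ee_rot: [-0.001, 0.688, 0.726, -0.001]
force: [-6.7, 0.6, -1.4]
grip_width: 0.098
grip_force: 79.1
```

Catches are being pushed in. I continue to the uprights.

Call:
servo_tool(commands=[[0.9, [0, 0.001, 0], [0, 0, 0]], [0.9, [0, 0.001, 0], [0, 0, 0]], [0.9, [0, 0, 0], [0, 0, 0]], [0.9, [0, 0, 0], [0, 0, 0]]])

```text
time_s: 15.2
eef_pos: [678.3, -22.4, 254.8]
ee_rot: [-0.001, 0.688, 0.726, -0.001]
force: [-8.1, -0.4, -1.6]
grip_width: 0.096
grip_force: 79.3
```

Call:
servo_tool(commands=[[0.9, [0, 0.001, 0], [0, 0, 0]], [0.9, [0, 0, 0], [0, 0, 0]], [0.9, [0, 0, 0], [0, 0, 0]]])

```text
time_s: 15.45
eef_pos: [678.3, -22.4, 254.8]
ee_rot: [-0.002, 0.688, 0.726, -0.002]
force: [-15.4, -1.1, -0.4]
grip_width: 0.098
grip_force: 79.7
```

Call:
servo_tool(commands=[[0.9, [0, 0.0003, 0.001], [0, 0, 0]], [0.9, [0, 0, 0.001], [0, 0, 0]], [0.9, [0, 0, 0.001], [0, 0, 0]], [0.9, [0, 0, 0.001], [0, 0, 0]], [0.9, [0, 0, 0], [0, 0, 0]]])

```text
time_s: 15.87
eef_pos: [678.3, -22.5, 252.4]
ee_rot: [-0.002, 0.688, 0.726, -0.002]
force: [-19.6, -0.7, 7.1]
grip_width: 0.098
grip_force: 80.7
```

Call:
servo_tool(commands=[[0.9, [0, 0, 0.001], [0, 0, 0]], [0.9, [0, 0, 0.001], [0, 0, 0]], [0.9, [0, 0, 0], [0, 0, 0]]])

```text
time_s: 16.12
eef_pos: [678.3, -22.6, 250.5]
ee_rot: [-0.002, 0.688, 0.726, -0.002]
force: [-19.6, -0.9, 7.6]
grip_width: 0.1
grip_force: 80.9
```

Call:
servo_tool(commands=[[0.9, [0, 0, 0.001], [0, 0, 0]], [0.9, [0, 0, 0.001], [0, 0, 0]], [0.9, [0, 0, 0.001], [0, 0, 0]], [0.9, [0, 0, 0.001], [0, 0, 0]], [0.9, [0, 0, 0], [0, 0, 0]]])

```text
time_s: 16.53
eef_pos: [678.4, -22.6, 249.0]
ee_rot: [-0.0, 0.688, 0.726, -0.002]
force: [-25.1, 0.0, 18.1]
grip_width: 0.1
grip_force: 82.5
```

Call:
servo_tool(commands=[[0.9, [0, 0, 0.001], [0, 0, 0]], [0.9, [0, 0, 0.001], [0, 0, 0]], [0.9, [0, 0, 0], [0, 0, 0]]])

```text
time_s: 16.78
eef_pos: [678.3, -22.6, 245.3]
ee_rot: [-0.001, 0.688, 0.726, -0.002]
force: [-21.6, -1.3, 6.6]
grip_width: 0.1
grip_force: 80.7
```

Call:
servo_tool(commands=[[0.9, [0, 0, 0.001], [0, 0, 0]], [0.9, [0, 0, 0.001], [0, 0, 0]], [0.9, [0, 0, 0.001], [0, 0, 0]], [0.9, [0, 0, 0], [0, 0, 0]]])

```text
time_s: 17.12
eef_pos: [678.3, -22.6, 240.3]
ee_rot: [-0.002, 0.688, 0.726, -0.003]
force: [-19.3, -1.3, 2.5]
grip_width: 0.096
grip_force: 79.9
```

Call:
servo_tool(commands=[[0.9, [0, 0, 0.001], [0, 0, 0]], [0.9, [0, 0, 0.001], [0, 0, 0]], [0.9, [0, 0, 0], [0, 0, 0]], [0.9, [0, 0, 0], [0, 0, 0]]])

```text
time_s: 17.45
eef_pos: [678.3, -22.6, 239.9]
ee_rot: [-0.002, 0.688, 0.726, -0.002]
force: [-22.1, -1.5, 9.3]
grip_width: 0.098
grip_force: 81.0
```

Call:
servo_tool(commands=[[0.9, [0, 0, 0.0007], [0, 0, 0]], [0.9, [0, 0, 0.0006], [0, 0, 0]], [0.9, [0, 0, 0], [0, 0, 0]], [0.9, [0, 0, 0], [0, 0, 0]]])

```text
time_s: 17.78
eef_pos: [678.4, -22.6, 239.9]
ee_rot: [-0.001, 0.688, 0.726, -0.002]
force: [-23.8, -1.0, 15.6]
grip_width: 0.101
grip_force: 81.8
```

```bash
python3 d.py 678 -22 240; python3 - <<'E'
from h import *
c=cap('scene'); a=c['pixels'][150:310,310:520]; cv2.imwrite('pics/s7.png',cv2.resize(a,(788,600),interpolation=cv2.INTER_CUBIC)[:,:,::-1])
E
```

```text
t 17.78 pos [678.4 -22.6 239.9] yaw 3.08 toolz [-0.004 -0.001 -1.   ] d_tool [ 0.6 -0.3 -0.1] F [-23.8  -1.   15.6] w 0.101 gf 81.8
```

View pics/s7.png

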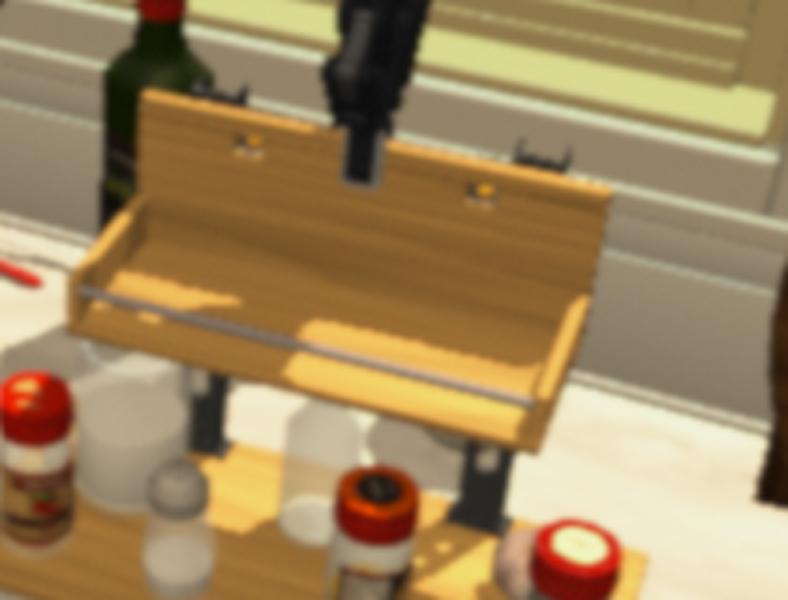

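It is home: z no longer drops under 15 N, and brass catch noses show in both holes at crop (248,145) and (480,190). I ease off, release and rise.

Call:
servo_tool(commands=[[0.9, [0, -0.001, -0.0007], [0, 0, 0]], [0.9, [0, -0.0006, -0.0007], [0, 0, 0]], [0.9, [0, 0, 0], [0, 0, 0]], [0.7, [0, 0, 0], [0, 0, 0]], [0.5, [0, 0, 0], [0, 0, 0]], [0.3, [0, 0, 0], [0, 0, 0]], [0.2, [0, 0, 0], [0, 0, 0]], [0.2, [0, 0, 0], [0, 0, 0]], [0.2, [0, 0, 0], [0, 0, 0]]])

```text
time_s: 18.58
eef_pos: [679.1, -22.4, 237.9]
ee_rot: [0.0, 0.688, 0.726, 0.0]
force: [-0.4, 0.0, 0.8]
grip_width: 0.4
grip_force: 0.0
```

```bash
python3 d.py 678 -22 240
```

```text
t 18.58 pos [679.1 -22.4 237.9] yaw 3.1 toolz [ 0.  0. -1.] d_tool [ 0.4 -1.1 -2.1] F [-0.4  0.   0.8] w 0.4 gf 0.0
```

Call:
servo_tool(commands=[[0.2, [0, 0, -0.005], [0, 0, 0]], [0.2, [0, 0, -0.015], [0, 0, 0]], [0.2, [0, 0, -0.03], [0, 0, 0]], [0.2, [0, 0, -0.03], [0, 0, 0]], [0.2, [0, 0, -0.02], [0, 0, 0]], [0.2, [0, -0.02, 0], [0, 0, 0]], [0.2, [0, -0.04, 0], [0, 0, 0]], [0.2, [0, -0.04, 0], [0, 0, 0]], [0.2, [0, -0.04, 0], [0, 0, 0]], [0.2, [0, -0.04, 0], [0, 0, 0]]])

```text
time_s: 19.42
eef_pos: [497.4, -31.9, 338.0]
ee_rot: [0.0, 0.688, 0.726, 0.0]
force: [0.4, -0.2, 1.1]
grip_width: 0.4
grip_force: 0.0
```

Call:
servo_tool(commands=[[0.2, [0, -0.03, 0], [0, 0, 0]], [0.2, [0, 0, 0], [0, 0, 0]], [0.2, [0, 0, 0], [0, 0, 0]]])

```text
time_s: 19.67
eef_pos: [468.9, -33.7, 339.2]
ee_rot: [0.001, 0.688, 0.726, 0.001]
force: [0.3, -0.4, 0.9]
grip_width: 0.399
grip_force: 0.0
```

```bash
python3 d.py 678 -22 240; python3 - <<'E'
from h import *
c=cap('scene'); a=c['pixels'][150:360,270:550]; cv2.imwrite('pics/s8.png',cv2.resize(a,(800,600),interpolation=cv2.INTER_CUBIC)[:,:,::-1])
W=world(c); hsv=cv2.cvtColor(c['pixels'],cv2.COLOR_RGB2HSV); wood=(hsv[...,0]>8)&(hsv[...,0]<30)&(hsv[...,1]>60)
m=wood&(W[...,2]>256)&(W[...,2]<275)&(W[...,0]>650)&(W[...,0]<700)&(abs(W[...,1]+22)<145); p=W[m]
for q in(p[p[:,1]>0],p[p[:,1]<-45]): print(len(q),np.percentile(q[:,2],90),q.mean(0).round(1))
print(np.polyfit(p[:,1],p[:,0],1))
E
```

```text
t 19.67 pos [468.9 -33.7 339.2] yaw 3.06 toolz [ 0.002 -0.001 -1.   ] d_tool [  0.6 209.2  99.7] F [ 0.3 -0.4  0.9] w 0.399 gf 0.0
96 263.97901188272283 [668.2  51.5 261.3]
363 265.0831870347034 [ 677.7 -101.   262. ]
[-6.33135664e-02  6.71100223e+02]
```

View pics/s8.png

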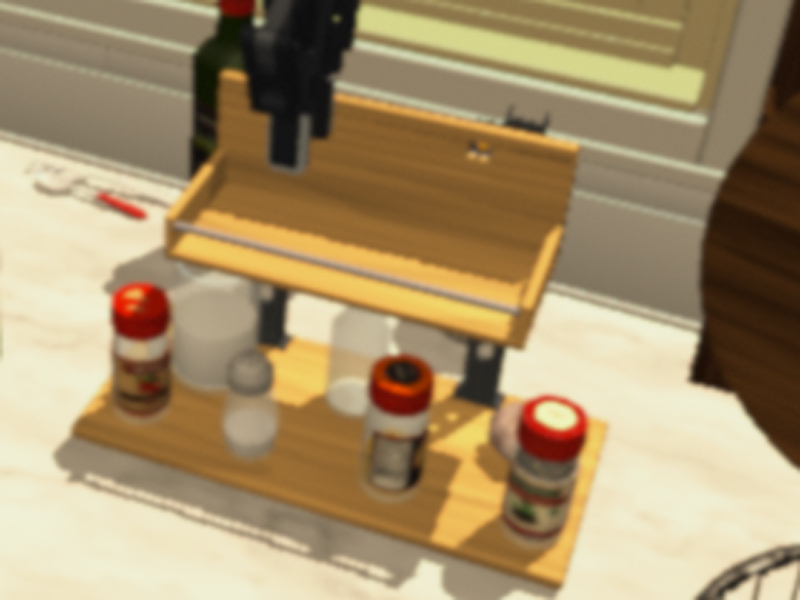

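The shelf is hooked level with its top edge at z ≈ 265 mm, the right catch shows in its hole at (478,150), and all the jars stand upright. The gripper is clear, so I hand in.

```bash
python3 -c "
from rig import *
print(finish_job())"
```

```text
the job is handed in; nothing more can be done
None
```

The jar with the red cap stands upright in the free gap on the board, the shelf is hooked in and pressed fully home with both catches seen sprung into its back, nothing else in view was shifted, and the job was handed in at about 20 s of robot time.

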